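Close up the specimen box: inner flap down, then lid shut

ROBOT

A 6-joint arm with a two-finger parallel gripper is mounted at the origin on a cart in front of the work surface, level with it; the furniture and walls round the work are solid. World frame = base frame: x ahead of the robot, y to its left, z up, the work surface at z = 0. Lengths are in m, angles in rad, forces in N, time in s.
With the tool pointing down it reaches from about 0.35 to 0.975 m from the base axis. Payload 7.1 kg.
Tool frame: the origin (TCP) lies midway between the tips of the shut fingers; the grasp point (between the pads) lies 19 mm behind it; z points along the fingers, x is the direction in which the jaws open and shut, and the axes are right-handed (so a half turn about z gives the same grasp; the last joint's range is limited). The gripper opens to 88 mm and grips with 3 to 60 N. Pads are 20 mm wide; open, the fingers measure 115 mm over their backs; the gripper's body (75 mm by 178 mm) begins 61 mm behind the grasp point.
Start: joints at [1.326, 0.423, 1.63, -0, 1.089, -0.019], TCP at [0.14, 0.609, 0.223] pointing down, gripper open.
Joint ranges: [-3, 3], [-0.9, 2.11], [0.09, 2.58], [-1.31, 4.45], [0.11, 2.69], [-2.54, 2.54]. Speed limits (rad/s): [2.39, 2.39, 3.01, 3.14, 3.14, 3.14].

INTERFACE

Orientations are given as a unit quaternion [w, x, y, z].
In Python, from station import move_pose, movel, movej, command_gripper, wait, inverse_kinematics, read_camera, camera_info, MotionError, job_done, get_time, get_joint_pos, get_qvel, get_effort, get_tcp_pos, get_ee_rot, get_ft_force, get_ft_torque, get_grip_width gives the robot as it stands. Calls block until the motion is done:
- move_pose(position, orientation): joint-space move of the TCP to a pose.
- movel(position, frame=None, v=0.15, until_force=None): straight line of the TCP; frame=None keeps the orientation; v is the mean speed in m/s. With until_force (N) it stops when the force on the tool has changed by that much, and returns True; else False.
- movej(angles): joint-space move.
- command_gripper(opening): opening from 0.0 (shut) to 1.0 (fully open); the grip force is fixed at half the most; returns when the fingers have stopped.
- wait(seconds).
- inverse_kinematics(position, orientation): joint angles nearest the present ones, or None.
- read_camera(name): name is "scene" or "top"; returns the picture (384x512x3 uint8, red, green, blue); there is no depth.
- camera_info(name): a dict with "intrinsics" (3x3 intrinsics, pixels), "T" (4x4, takes a point from camera to world coordinates). Camera axes: x right, y up, looking along -z (the intrinsics and any distortion apply to the point x, -y, -z); pixel columns grow to the right and rows downward; lengths in m; the calibration is good to about 2 mm. A picture is of the moment at which its call begins. camera_info takes no time and is no camera call.
A pose or a line that the arm cannot do raises MotionError and nothing moves.
- job_done(): hands the job in, once; it reports no verdict.
Readings, each from a call of its own:
- get_time(): time.
- get_joint_pos(): joint angles.
- get_qvel(): joint speeds.
- get_effort(): joint torques, N m.
- get_tcp_pos(): TCP position.
- get_ee_rot(): TCP orientation.
- get_ft_force(): force on the tool from outside, world axes, zero at the start.
- get_ft_torque(): the same for the moment, N m.
- get_grip_width(): opening from 0.0 (shut) to 1.0 (fully open).
Only numpy, scipy, OpenCV 4.12 (cv2) and the standard library are available. Lean on these libraries where they do the work, as an engineer would, in place of code of your own. Each camera call takes 0.05 s, during which the arm holds its last target. There are 200 camera calls.

TASK

Close up the open specimen box by pushing with the fingertips only: first push the upright metal flap inside it over and down until it lies flat over the compartments, then swing the hinged lid fully shut over it. Do not pinch the flap or the lid between the fingers, and lift nothing: the box stays where it stands, the jaw inserts stay lying in it, and the weights and the bend support are left alone.

Things in the scene. Friction and masses are not known exactly. Their poses are not given: they have to be found in the camera images.
- box_mid (a point): Centre of the specimen box, a loose plain grey rectangular box weighing 1.3 to 2 kg, 130 (its x) by 200 (its y) mm in plan and 36 mm high without its lid; this point is 20 mm above the worktop. The lid is hinged along the box's far long side (its +x side), the flap at its +y end (left as the robot sees it). The box's yaw varies by up to 0.35 either way. Axes as the box: z up.
- flap (a joint): Angle of the flap in rad: 0 = folded flat over the compartments (its stop), about 1.57 = standing upright; at most 1.75. It starts upright, between 1.4 and 1.7. The flap is a plain aluminium plate 110 mm wide (along the box's x), 125 mm from hinge edge to free edge, 3 mm thick. It folds from upright toward the box's -y. Its hinge is stiff: it stays where it is left and needs about 1 N near the free edge.
- flap_hinge (a point): Point on the flap's hinge line, at its middle: 94.5 mm from the box centre toward the box's +y, 32.5 mm above the worktop. The hinge line runs along the box's x. The flap's plate lies 1.5 mm to either side of a plane through this line.
- flap_edge (a point): Middle of the flap's free edge, 127 mm from the hinge line (top edge while it stands up; 32.5 mm above the worktop when folded flat); its own y axis points to the hinge, its z axis is the plate's normal.
- specimen_box_lid (a joint): Angle of the box's lid in rad: 0 = shut (its stop), 1.57 = standing upright, at most 1.92 (leaning back, away from the robot). It starts open, between 1.55 and 1.8. Its hinge is stiff: it stays where it is left and needs about 1 to 2 N near the free edge.
- lid_hinge (a point): Middle of the lid's hinge line, 67 mm from the box centre toward the box's +x, 37 mm above the worktop. The hinge line runs along the box's y.
- lid_edge (a point): Middle of the lid's free edge, 132 mm from the hinge line. The lid is a flat plate 200 mm long (along the box's y) and 3 mm thick; shut, it lies 37 to 40 mm above the worktop; this point's x axis points from there to the hinge, its z axis is the plate's normal.
- jaw_insert_0: Grey serrated steel jaw insert, 25 x 50 x 13 mm, lying loose in a compartment of the box. Origin at the centre of its underside.
- jaw_insert_1: A second such jaw insert, in another compartment. Origin at the centre of its underside.
- weight_500g: Brass-coloured check weight with a knob, 38 mm diameter, 62 mm high, standing loose beside the box's -y end. Origin at the centre of its underside.
- weight_200g: Smaller brass-coloured check weight, 28 mm diameter, 46 mm high, standing loose beside the box's -y end. Origin at the centre of its underside.
- weight_100g: Smallest, grey check weight, 22 mm diameter, 37 mm high, standing loose in front of the box. Origin at the centre of its underside.
- bend_support: Grey steel bend support with two uprights, 50 x 140 x 43 mm, lying loose to the right of the work. Origin at the centre of its underside.

How it is judged:
By the outcome, as a careful person would: the job done as asked, in the order asked, and still so for the second after the job is handed in, with the robot touching nothing.
It also fails if it takes over 54 s, if anything falls off the work surface, if the arm or the gripper's body presses on something with over 40 N, if the wrist force passes 120 N, or if a joint passes its speed limit or range.

## Working session

There is one attempt and no reset: what is moved stays moved. The work goes in short steps, each a Python script; the robot and the scene stay as the last script left them, time stands still between calls to the robot, and variables do not carry over. Pictures are saved under pics/ and viewed, about 8 in all and at most 12, crops included, and the job is handed in when it is done.

```bash
mkdir -p pics; python3 - <<'E'
from station import *
import cv2,numpy as np
np.set_printoptions(precision=4,suppress=True)
for n in("scene","top"):
    im=read_camera(n); cv2.imwrite(f"pics/{n}0.png",cv2.resize(im[:,:,::-1],(800,600),interpolation=cv2.INTER_CUBIC)); print(n,camera_info(n))
print(get_time(),get_tcp_pos(),get_ee_rot())
E
```

```text
scene {'intrinsics': array([[372.4474,   0.    , 263.8291],
       [  0.    , 372.4474, 188.3329],
       [  0.    ,   0.    ,   1.    ]]), 'T': array([[ 0.8337,  0.3048, -0.4605,  0.0624],
       [-0.5518,  0.4251, -0.7175, -0.8034],
       [-0.0229,  0.8523,  0.5226,  0.5497],
       [ 0.    ,  0.    ,  0.    ,  1.    ]])}
top {'intrinsics': array([[473.087 ,   0.    , 256.2122],
       [  0.    , 473.087 , 197.6139],
       [  0.    ,   0.    ,   1.    ]]), 'T': array([[-0.0066,  0.9837, -0.1799,  0.2182],
       [-0.9999, -0.0042,  0.0139, -0.1418],
       [ 0.0129,  0.18  ,  0.9836,  1.4773],
       [ 0.    ,  0.    ,  0.    ,  1.    ]])}
0.1 [0.1398 0.6087 0.222 ] [ 0.0004  0.7823  0.623  -0.0005]
```

View pics/scene0.png

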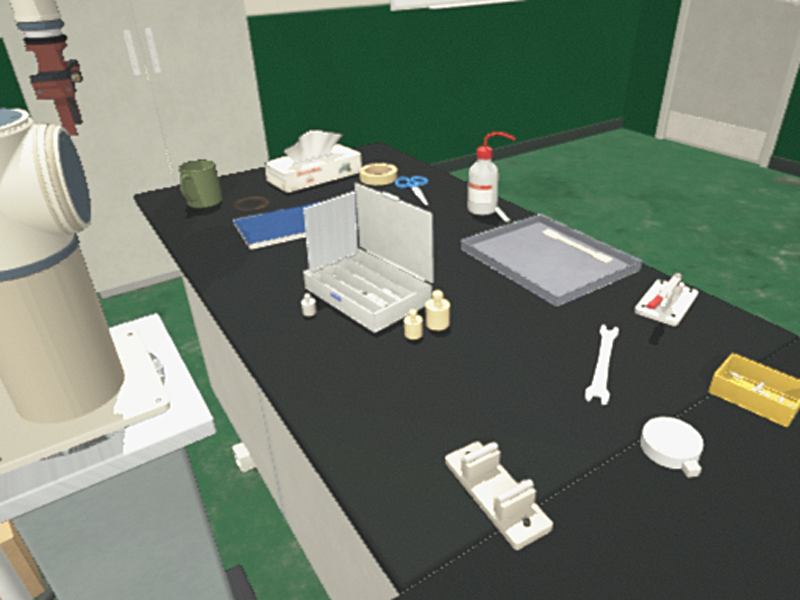

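View pics/top0.png

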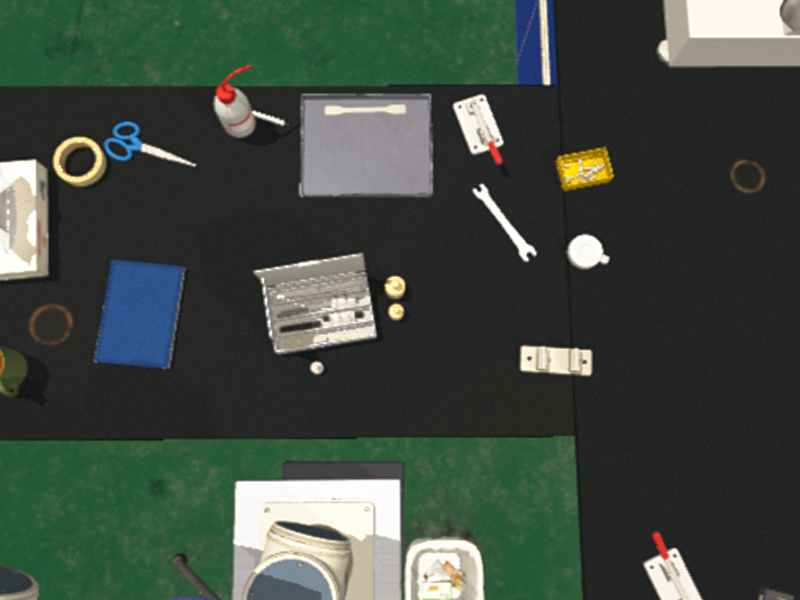

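```bash
python3 - <<'E'
from station import *
import cv2
def crop(n,x,y,w,h,s,f):
    im=read_camera(n)[y:y+h,x:x+w,::-1]; im=cv2.resize(im,None,fx=s,fy=s,interpolation=cv2.INTER_CUBIC)
    for i in range(0,w,10): cv2.putText(im,str(x+i),(i*s,8),0,.3,(0,255,255)); cv2.line(im,(i*s,10),(i*s,16),(0,255,255))
    for i in range(0,h,10): cv2.putText(im,str(y+i),(0,i*s+3),0,.3,(0,255,255)); cv2.line(im,(20,i*s),(26,i*s),(0,255,255))
    cv2.imwrite(f,im)
crop("top",155,155,110,85,7,"pics/t1.png"); crop("scene",185,112,110,110,5,"pics/s1.png")
E
```

```text
(no output)
```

View pics/t1.png

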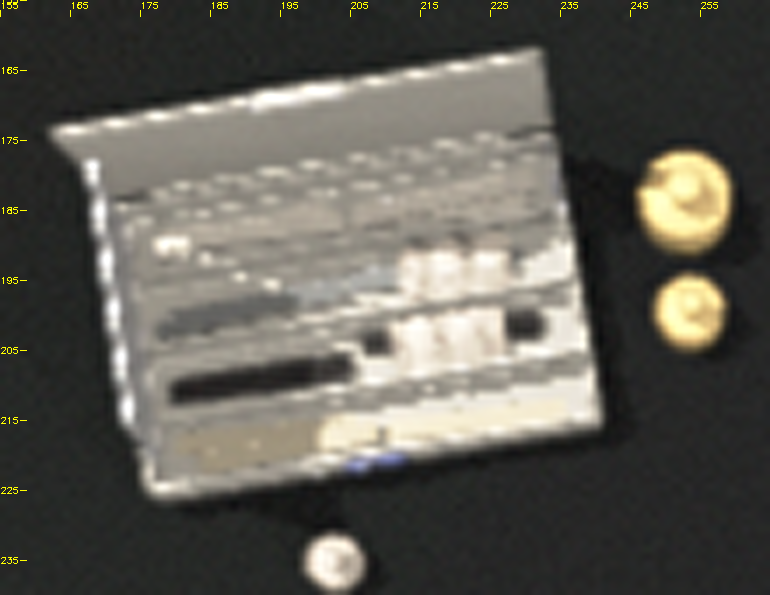

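View pics/s1.png

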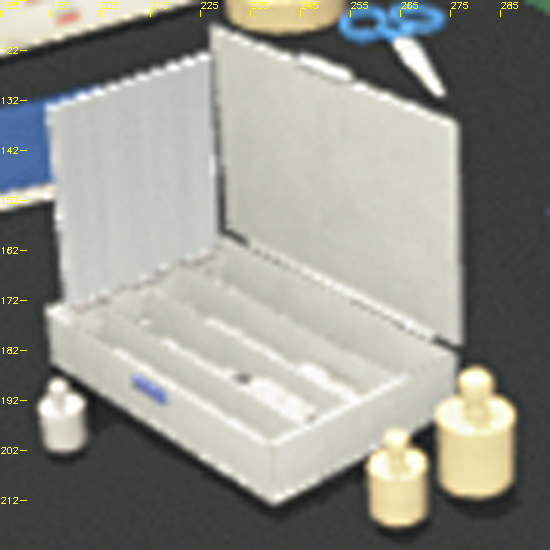

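```bash
cat > fit.py <<'E'
import numpy as np
from station import camera_info
from scipy.optimize import least_squares
C={n:camera_info(n) for n in("scene","top")}
def proj(n,p):
    T=C[n]["T"]; q=T[:3,:3].T@(p-T[:3,3]); q=C[n]["intrinsics"]@np.array([q[0],-q[1],-q[2]]); return q[:2]/q[2]
def lid(s,y,a): return [67-s*np.cos(a),y,37+s*np.sin(a)]
def flap(s,x,a): return [x,94.5-s*np.cos(a),32.5+s*np.sin(a)]
def world(P,pl):
    c,s=np.cos(P[2]),np.sin(P[2]); pl=np.array(pl)/1000
    return np.array([P[0]+c*pl[0]-s*pl[1],P[1]+s*pl[0]+c*pl[1],pl[2]])
E
python3 - <<'E'
from fit import *
np.set_printoptions(precision=3,suppress=True)
obs=[("top",lambda f,l:[-65,100,36],150,484,7),("top",lambda f,l:[-65,-100,36],600,420,7),
("top",lambda f,l:lid(132,100,l),52,132,7),("top",lambda f,l:lid(132,-100,l),542,50,7),
("top",lambda f,l:flap(127,55,f),90,160,7),("top",lambda f,l:flap(127,-55,f),125,425,7)]
S=[([-65,-100,0],275,505),([-65,-100,36],270,445),([-65,100,36],50,310),([-65,100,0],50,360),([65,-100,36],460,352)]
obs+=[("scene",(lambda q:lambda f,l:q)(q),u,v,5) for q,u,v in S]
obs+=[("scene",lambda f,l:lid(132,100,l),212,28,5),("scene",lambda f,l:lid(132,-100,l),457,123,5),("scene",lambda f,l:flap(127,-55,f),48,105,5),("scene",lambda f,l:flap(127,55,f),212,52,5),("scene",lambda f,l:flap(2,-55,f),68,305,5)]
off={"top":(155,155),"scene":(185,112)}
def res(P): return np.concatenate([proj(n,world(P,g(P[3],P[4])))-np.array(off[n])-np.array([u,v])/k for n,g,u,v,k in obs])
r=least_squares(res,[.5,0,0,1.57,1.7],loss="soft_l1",x_scale=[.1,.1,.1,.1,.1]); print(r.x); print(res(r.x).reshape(-1,2))
P=r.x; np.save("P.npy",P)
for q in [flap(127,0,P[3]),flap(0,0,0),lid(132,0,P[4]),lid(0,0,0)]: print(world(P,q))
E
```

```text
[ 0.479 -0.005  0.16   1.523  1.563]
[[-0.32   0.571]
 [-0.042 -0.927]
 [ 0.139 -0.331]
 [-0.045  0.213]
 [-0.143 -0.474]
 [ 0.087 -0.598]
 [-0.033  0.052]
 [ 0.156  0.299]
 [-0.537 -0.333]
 [ 0.958  0.519]
 [-0.69   0.209]
 [ 0.005 -0.413]
 [-0.084  0.424]
 [-0.129  0.503]
 [-0.314  0.048]
 [-0.029  0.591]]
[0.465 0.083 0.159]
[0.464 0.088 0.033]
[0.544 0.006 0.169]
[0.545 0.006 0.037]
```

```bash
cat > go.py <<'E'
from station import *
from fit import *
P=np.load("P.npy"); h=(P[2]+np.pi/2)/2; Q=[0,np.cos(h),np.sin(h),0]
def L(q,v=.15,f=None):
    r=movel(list(world(P,q)),v=v,until_force=f)
    return r
def stat(m): print(m,round(get_time(),1),np.round(get_tcp_pos(),4),np.round(get_ft_force(),2))
E
python3 - <<'E'
from go import *
command_gripper(0.0)
X=-12
move_pose(list(world(P,[X,150,230])),Q); stat("above")
L([X,150,132],.2); stat("down")
for a in np.linspace(1.5,0,9):
    y,z=94.5-100*np.cos(a)+1.5*np.sin(a)+13.5, 32.5+100*np.sin(a)+1.5*np.cos(a)
    r=L([X,y,z],.09,12); stat((round(a,2),r))
    if r: break
else:
    r=L([X,y,z-8],.03,6); stat(("press",r))
E
```

```text
above 3.5 [0.443  0.1419 0.23  ] [ 0.55 -0.42 -0.22]
down 4.2 [0.4433 0.1418 0.1323] [-0.33 -0.15  0.88]
(np.float64(1.5), False) 4.9 [0.4508 0.0943 0.1327] [0.62 0.53 0.35]
(np.float64(1.31), False) 5.2 [0.4534 0.076  0.1294] [-0.07  1.13  0.02]
(np.float64(1.12), False) 5.6 [0.4561 0.0585 0.1232] [0.43 0.06 0.04]
(np.float64(0.94), False) 5.9 [0.4587 0.0424 0.1137] [-0.67  0.14 -0.13]
(np.float64(0.75), False) 6.3 [0.4608 0.0282 0.1012] [-0.21 -0.64 -0.49]
(np.float64(0.56), False) 6.7 [0.4626 0.0168 0.0865] [0.77 0.42 0.53]
(np.float64(0.38), False) 7.0 [0.4641 0.0085 0.0702] [-0.32  0.51  0.34]
(np.float64(0.19), False) 7.4 [0.465  0.0032 0.0524] [ 0.41 -0.34 -0.07]
(np.float64(0.0), True) 7.7 [0.4666 0.0012 0.034 ] [-2.64  0.47 13.75]
```

```bash
python3 - <<'E'
from go import *
import cv2
L([-12,8,230],.25); stat("up")
move_pose(list(world(P,[-30,-10,230])),Q) if 0 else None
im=read_camera("scene")[112:222,185:295,::-1]; cv2.imwrite("pics/s2.png",cv2.resize(im,None,fx=5,fy=5,interpolation=cv2.INTER_CUBIC))
print(inverse_kinematics(list(world(P,[120,0,230])),Q),inverse_kinematics(list(world(P,[120,0,140])),Q))
E
```

```text
up 8.6 [0.4648 0.0012 0.2289] [ 0.26 -0.23  0.37]
[ 4.09284072e-03  3.74636863e-01  1.68670232e+00 -4.44089210e-16
  1.08025347e+00 -1.72710095e+00] [ 4.09284072e-03  4.87258948e-01  1.74890942e+00 -4.44089210e-16
  9.05424285e-01 -1.72710095e+00]
```

View pics/s2.png

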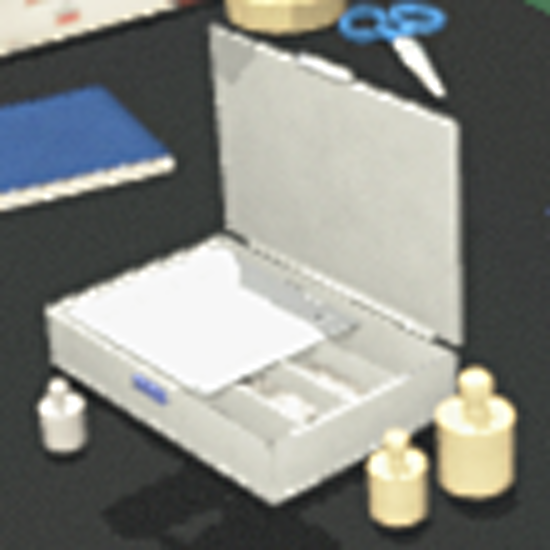

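```bash
python3 - <<'E'
from go import *
o=np.array([185,112])
for a in(0,.08):
    for x in(-55,55): print(a,np.round((proj("scene",world(P,flap(127,x,a)))-o)*5))
L([20,0,240],.25); L([120,0,240],.3); L([120,0,140],.25); stat("behind lid")
for a in np.linspace(1.5,0,9):
    s=105; x,z=67-s*np.cos(a)+3*np.sin(a)+10, 37+s*np.sin(a)+3*np.cos(a)
    r=L([x,0,z],.09,14); stat((round(a,2),r))
    if r: break
else:
    r=L([x,0,z-8],.03,8); stat(("press",r))
E
```

```text
0 [205. 394.]
0 [360. 321.]
0.08 [203. 378.]
0.08 [359. 305.]
behind lid 10.0 [0.5966 0.0142 0.1405] [ 0.39  0.51 -0.42]
(np.float64(1.5), False) 10.7 [0.5511 0.0068 0.1427] [-0.29 -0.8   0.94]
(np.float64(1.31), False) 11.0 [0.5311 0.0036 0.1392] [ 0.58  0.97 -0.02]
(np.float64(1.12), False) 11.4 [0.5125 0.0007 0.1329] [0.34 0.99 0.34]
(np.float64(0.94), False) 11.8 [ 0.4956 -0.0021  0.1233] [-0.41  0.45  0.16]
(np.float64(0.75), False) 12.1 [ 0.4807 -0.0045  0.1107] [ 0.39 -1.    0.62]
(np.float64(0.56), False) 12.5 [ 0.4686 -0.0065  0.0955] [ 0.31 -0.3  -0.27]
(np.float64(0.38), False) 12.9 [ 0.4593 -0.0079  0.0782] [-0.29 -0.64  0.76]
(np.float64(0.19), False) 13.2 [ 0.4534 -0.0089  0.0595] [-0.52 -0.37  0.17]
(np.float64(0.0), True) 13.5 [ 0.4521 -0.0093  0.0397] [-1.06 -0.29 10.82]
```

```bash
python3 - <<'E'
from go import *
import cv2
p=get_tcp_pos(); movel([p[0],p[1],.042],v=.05); r=L([-45,0,42],.05,6); r=L([-45,0,33],.03,10); stat(("press edge",r))
L([-45,0,200],.25); move_pose(list(world(P,[-60,200,260])),Q); stat("away")
im=np.hstack([cv2.resize(read_camera(n)[y:y+100,x:x+100,::-1],(400,400),interpolation=cv2.INTER_CUBIC) for n,x,y in(("scene",190,122),("top",160,150))])
cv2.imwrite("pics/f.png",im)
for x,y in((-65,-100),(-65,100),(65,100),(65,-100)): print([np.round((proj(n,world(P,[x,y,40]))-o)*4) for n,o in(("scene",(190,122)),("top",(160,150)))])
E
```

```text
('press edge', True) 14.5 [ 0.435  -0.0121  0.0395] [-3.29  1.13 17.61]
away 16.2 [0.3872 0.1824 0.2589] [-0.51  0.87 -0.46]
[array([196., 312.]), array([323., 256.])]
[array([ 17., 202.]), array([ 64., 298.])]
[array([161., 143.]), array([ 41., 134.])]
[array([345., 237.]), array([296.,  93.])]
```

View pics/f.png

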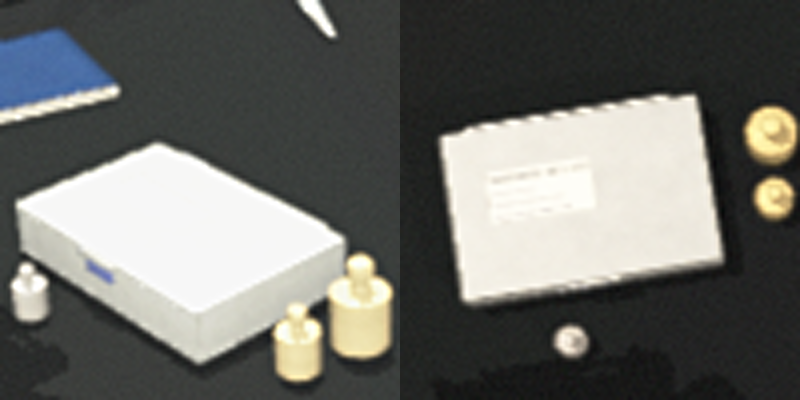

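The lid is shut. The scene view shows its corners at (17,203), (200,312) and (345,237), matching the predictions for a shut lid. The weights have not moved, and the arm is clear of everything.

```bash
python3 -c "
from station import *
job_done(); print(get_time())"
```

```text
the job is handed in; nothing more can be done
the job is handed in; nothing more can be done
```

The specimen box is closed and handed in, with the robot clock at about 16 s of the 54 s allowed. I used shut fingertips only: the flap went down first, then the lid, and nothing was pinched or lifted.

- **Flap:** the push stopped on about 14 N of contact with the tip at z = 34.0 mm, where a flat flap's top should be. In the picture its front free corner was within about half a camera pixel of the flat prediction. I could not read the back free corner cleanly in that picture.
- **Lid:** it met its stop at z = 39.7 mm, and a second press nearer the free edge read 39.5 mm, against 40 mm for a shut lid. Its corners match the shut prediction to about one pixel in the scene picture and, by eye, in the top one.
- **Rest of the scene:** the box and the three weights look unmoved in the pictures. The bend support was outside the final crops, but the arm never went near it. The jaw inserts are under the lid and cannot be seen now.
- **Forces:** the highest tool force I read was about 18 N, in that second lid press. I only read the force at the end of each move.

No check failed or disagreed.

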